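Seat a lens barrel in the V-block gauge

ROBOT

A 6-joint arm with a two-finger parallel gripper is mounted at the origin on the work surface; the furniture and walls round the work are solid. World frame = base frame: x ahead of the robot, y to its left, z up, the work surface at z = 0. Lengths are in m, angles in rad, forces in N, time in s.
With the tool pointing down it reaches from about 0.375 to 0.9 m from the base axis. Payload 3.1 kg.
Tool frame: the origin (TCP) lies on the centre line of the jaws, within the pads' length; the fingertips stand 22 mm ahead of it and the grasp point (between the pads) lies 3 mm ahead of it; z points along the fingers, x is the direction in which the jaws open and shut, and the axes are right-handed (so a half turn about z gives the same grasp; the last joint's range is limited). The gripper opens to 87 mm and grips with 3 to 60 N. Pads are 19 mm wide; open, the fingers measure 117 mm over their backs; the gripper's body (75 mm by 190 mm) begins 51 mm behind the grasp point.
Start: joints at [1.157, 0.527, 1.433, -0, 1.181, -0.178], TCP at [0.145, 0.608, 0.245] pointing down, gripper open.
Joint ranges: [-3.08, 3.08], [-0.75, 2.2], [0.22, 2.44], [-1.43, 4.57], [0, 2.65], [-2.85, 2.85]. Speed limits (rad/s): [2.79, 2.79, 3.14, 3.14, 3.14, 3.14].

INTERFACE

Orientations are given as a unit quaternion [x, y, z, w].
In Python, from rig import robot, camera, order gives the robot as it stands.
- The arm moves only by the shell command python3 -m pendant 'ROWS' [OPENING] [FORCE]. ROWS is JSON, a list of rows, each a list of 2 entries, a list of its own where there are three numbers: the shift along the tool's x, y, z in mm, then the turn about the tool's z in degrees. A call has 1 to 8 rows; each row shifts and turns the commanded pose from where the row before left it, along the tool's axes as they then stand; what a row does not reach is not made up. A row lasts 1/8 s, in which the tool goes at most 62.5 mm and 10.7 degrees, less where a joint would pass 70% of its speed; a pose out of reach is approached as far as the arm can. A call with a gripper value outside its range is refused whole. OPENING is the finger opening in mm, from 0 to 87, set as the call begins (- or left out, the last holds). The fingers move at their own pace and stop on an object; FORCE is the grip in N (left out, the last holds). Time passes only in rows, so rows that do not move let the fingers close. It gives the time, the measured TCP pose, the force and the opening at its end, in the units of the state.
- robot.get_obs(): the state, without advancing time (a new reading comes with each control period).
- camera(name): name is "scene" or "top" or "wrist"; returns a dict with "pixels" (480x640x3 uint8, blue, green, red), "mtx" (3x3 intrinsics, pixels), "k1" (the pictures are not rectified: a ray, as slopes to the right and down, at radius r is drawn at 1 + k1 r^2 times it, then the intrinsics apply), "R" (3x3) and "t" (3): a world point X has camera coordinates R X + t. Camera axes: x right, y down, z forward; pixel columns grow to the right and rows downward; lengths in m; the calibration is good to about 2 mm. A picture is of the moment at which its call begins. There is no depth.
- order.hand_in(): hands the job in, once; it reports no verdict.
The state is a dict: "time": time; "q": joint angles; "joint_velocities": joint speeds; "joint_torque": joint torques, N m; "position": TCP position; "tool_rot": TCP orientation; "ft_force": force on the tool from outside, world axes, zero at the start; "moment": the same for the moment, N m; "grip_width": finger opening in m.
Only numpy, scipy, OpenCV 4.12 (cv2) and the standard library are available. Lean on these libraries where they do the work, as an engineer would, in place of code of your own. Each camera call takes 0.05 s, during which the arm holds its last target. There are 200 camera calls.

TASK

Check the diameter of the thick lens barrel: pull the cabinet's drawer out to its stop and leave it open, take out the thicker of the two barrels, and lay it in the V-block gauge with its narrow threaded end against the end stop. Then keep it pressed down, firmly but not with brute force, so that it overcomes the gauge's spring plunger and sits on both faces of the V; finish while you are still holding it down. Leave the thin barrel in the drawer and do not disturb the tape roll, the hex key and the wax bar.

Things in the scene. Friction and masses are not known exactly. Their poses are not given: they have to be found in the camera images.
- cabinet_front (a point): middle of the upper front edge of a low grey sheet-metal cabinet fixed to the table, 270 deep (x) x 270 wide (y) x 95 mm high; x points into the cabinet, so that the drawer pulls out along -x, y to its left, z up. A screwdriver lies on its top
- drawer (a joint): the cabinet's only drawer: how far it is pulled out along -x of cabinet_front, m; 0 shut, 0.17 at its stop. It starts up to 10 mm open, resists with about 2 N and stays where it is left. Inside, wooden ribs with notches carry the barrels and leave 25 mm free either side of their middle for the fingers; at the stop the barrels lie wholly in front of the cabinet and lift straight up
- drawer_handle (a point): middle of the drawer's steel bar handle, which moves with the drawer: a round bar about 10 mm thick and 110 mm long, level, across the cabinet, 56 mm above the table and 35 mm in front of the drawer front; fingers fit behind it from above. Axes as cabinet_front's
- lens_barrel_center (a point): centre of the thick lens barrel: aluminium tube 36 mm in diameter, 120 mm long over all, dark ribbed band round its middle, glass in the wide end. Its x axis runs along the tube to the narrow end (last 10 mm, dark thread, 30 mm in diameter). It starts in the drawer along the drawer's pull, narrow end to the back, centre 45 mm above the table and 50 mm left or right of the drawer's middle
- thin_barrel_center (a point): centre of the thin lens barrel, which lies in the drawer's other notches and stays there: same make, 27 mm in diameter, 104 mm long
- v_gauge: V-block gauge fixed to the table: base plate 86 (x) x 170 (y) x 12 mm, two steel saddles in line, each 22 mm long, with a 90 degree V along the gauge's y and a 50 mm gap between them for the fingers; saddles 56 mm wide, 83 mm high. Between them, under the V, a dial gauge, plunger up, dial towards -x. Origin on the table under the middle between the saddles
- v_face_near: the V's two face halves on the dial side (gauge -x), same origin and axes as the gauge; ground and oiled, slippery (friction about 0.2)
- v_face_far: the V's two face halves on the other side (gauge +x), same origin and axes as the gauge; ground and oiled, slippery
- v_seat (a point): where the thick barrel's centre is when it is fully seated and touches the stop: 88 mm above the table. Axes as the gauge's; the seated barrel's x axis points along the gauge's -y
- v_stop (a point): tip of the end stop's screw (on a bracket 30 mm wide, 105 mm high), 60 mm from v_seat along the gauge's -y, at the same height: the barrel's narrow end face (60 mm from its centre) belongs against it
- gauge_plunger (a joint): how far the dial gauge's plunger is pressed in, m: 0 out, 0.004 with the thick barrel seated, 0.006 at most. Its spring takes 2.4 N to start and 3.4 N when seated, more than the barrel weighs, so a barrel left alone rides up to 4 mm off the V. The needle turns clockwise with it and stands straight up when the barrel is seated
- lens_barrel: the thick lens barrel, same origin and axes as lens_barrel_center; 105 to 170 g. Its optics stand a push of about 50 N at most; 10 to 20 N is right
- masking_tape: roll of masking tape, about 103 mm across, 25 mm high, bystander; origin under its centre
- hex_key: black hex key, 80 mm long, flat on the table, bystander
- wax_bar: green wax bar, 76x37x14 mm, bystander; origin under its centre
There are look-alikes about, which are no part of the job. Of the things that look like the v_gauge, the larger one is meant.

How it is judged:
On the way:
1. the drawer is pulled out to its stop (value of joint drawer above 0.164 m), for 0.2 s.
At the end, for the whole second after the job is handed in: The thick barrel rests in the V: narrow end and centre within 3 mm of stop and seat, under 1.5 mm high, within 0.03 rad; fingers press it, over 2.5 N on each V face, plunger in over 3 mm. Drawer out over 150 mm, thin barrel in it (contact force between lens_barrel and v_face_near above 2.5 N and contact force between lens_barrel and v_face_far above 2.5 N and contact force between lens_barrel and the fingers above 3 N and value of joint gauge_plunger above 0.003 m and distance between lens_barrel_center and v_seat below 0.003 m and z of lens_barrel_center in the frame of v_seat below 0.0015 m and angle between the x axis of lens_barrel and the y axis of v_gauge, either way round below 0.03 rad and linear speed of lens_barrel below 0.02 m/s and value of joint drawer above 0.15 m and height (world z) of thin_barrel_center between 0.025 and 0.06 m and horizontal distance between thin_barrel_center and drawer_handle below 0.18 m and x of v_stop in the frame of lens_barrel_center between 0.057 and 0.063 m); the arm keeps its last pose, push and grip.
It fails at once if the barrel is forced onto a face of the V with more than 45 N (contact force between lens_barrel and v_face_near above 45 N or contact force between lens_barrel and v_face_far above 45 N).
It fails at once if a bystander (tape roll, hex key, wax bar) is moved by more than 30 mm (distance of any of masking_tape, hex_key, wax_bar from where it was at the start of the episode above 0.03 m).
It also fails if it takes over 64 s, if anything falls off the work surface, if the arm or the gripper's body presses on something with over 40 N, if the wrist force passes 120 N, or if a joint passes its speed limit or range.

## Working session

There is one attempt and no reset: what is moved stays moved. The work goes in short steps, Python scripts to look and compute and a shell command to move; the robot and the scene stay as the last step left them, time stands still between calls to the robot, and variables do not carry over. Pictures are saved under pics/ and viewed, about 8 in all and at most 12, crops included, and the job is handed in when it is done.

```bash
ls; mkdir -p pics; cat > h.py <<'E'
import numpy as np,cv2
from rig import robot,camera,order
def snap(n,f):
    c=camera(n); cv2.imwrite('pics/'+f,c['pixels']); np.savez('pics/'+f[:-4]+'.npz',**{k:np.array(c[k]) for k in('mtx','k1','R','t')},px=c['pixels']); return c
def load(f): return dict(np.load('pics/'+f+'.npz'))
def pix2w(c,u,v,z):
    K=np.array(c['mtx']);k=float(c['k1']);R=np.array(c['R']);t=np.array(c['t']).ravel()
    d=np.array([(u-K[0,2])/K[0,0],(v-K[1,2])/K[1,1]]);s=d.copy()
    for _ in range(30): s=d/(1+k*(s@s))
    r=R.T@np.array([s[0],s[1],1]);o=-R.T@t
    return o+r*(z-o[2])/r[2]
def w2pix(c,X):
    K=np.array(c['mtx']);k=float(c['k1']);p=np.array(c['R'])@np.array(X)+np.array(c['t']).ravel()
    s=p[:2]/p[2];s=s*(1+k*(s@s));return K[0,0]*s[0]+K[0,2],K[1,1]*s[1]+K[1,2]
E
python3 - <<'E'
from h import *
snap('scene','s1.png');c=snap('top','t1.png')
print(robot.get_obs()); print(c['mtx'],c['k1'],-np.array(c['R']).T@np.array(c['t']).ravel())
E
```

```text
pics
{'time': 0.1, 'q': array([ 1.15750510e+00,  5.28379598e-01,  1.43379962e+00, -1.16191472e-05,
        1.18138420e+00, -1.78458102e-01]), 'joint_velocities': array([-6.01944579e-04, -5.65182973e-04, -2.65687322e-03, -1.43715320e-05,
        1.15330930e-03, -2.18538401e-03]), 'joint_torque': array([-1.25912406e-04, -4.40987206e+01, -1.77150500e+01,  6.34612190e-02,
        5.33189694e-02, -4.10324139e-05]), 'position': array([0.14511845, 0.60727453, 0.24365742]), 'tool_rot': array([ 7.85071715e-01,  6.19404093e-01, -8.67127821e-04,  4.68072464e-04]), 'ft_force': array([ 0.19518831,  0.32560178, -0.32189219]), 'moment': array([ 0.05176971, -0.01268456,  0.02010325]), 'grip_width': 0.08677503672795053}
[[603.75026071   0.         317.45356482]
 [  0.         603.75026071 225.57665232]
 [  0.           0.           1.        ]] -0.028726374388128903 [ 0.38893231 -0.01014892  1.53619147]
```

View pics/t1.png

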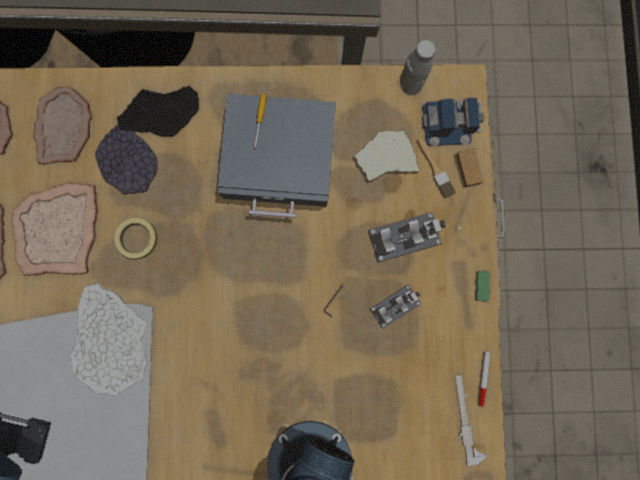

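View pics/s1.png

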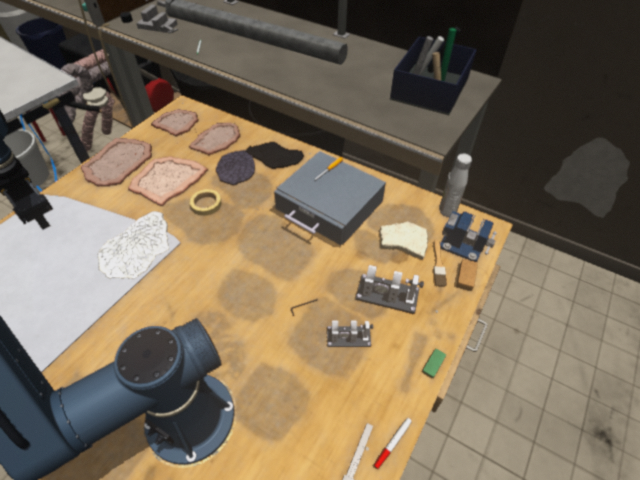

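Top view: cabinet at (277,150) with its handle at (272,214). There are two gauge look-alikes, at (406,237) and (396,306). The larger one, (406,237), is meant, and its stop is at the right end (443,226). The tape is at (135,238), the hex key at (333,300) and the wax at (482,286). I'll confirm with one enlarged crop.

```bash
python3 - <<'E'
from h import *
c=load('t1')
im=c['px'][180:330,210:460]
cv2.imwrite('pics/crop1.png',cv2.resize(im,None,fx=3.2,fy=3.2,interpolation=cv2.INTER_CUBIC))
for n,u,v,z in [('cabFL',220,194,.095),('cabFR',329,200,.095),('cabBR',336,101,.095),('cabBL',227,95,.095),('hL',251,214,.056),('hR',294,216,.056),('g',406,237,.05),('sg',396,306,.03),('hex',333,300,0),('wax',482,286,0),('tape',135,238,0)]:
  print(n,pix2w(c,u,v,z).round(3))
E
```

```text
cabFL [0.659 0.209 0.095]
cabFR [ 0.641 -0.055  0.095]
cabBR [ 0.89  -0.075  0.095]
cabBL [0.908 0.195 0.095]
hL [0.615 0.138 0.056]
hR [0.609 0.032 0.056]
g [ 0.555 -0.246  0.05 ]
sg [ 0.385 -0.219  0.03 ]
hex [ 0.402 -0.064  0.   ]
wax [ 0.433 -0.444  0.   ]
tape [0.564 0.44  0.   ]
```

View pics/crop1.png

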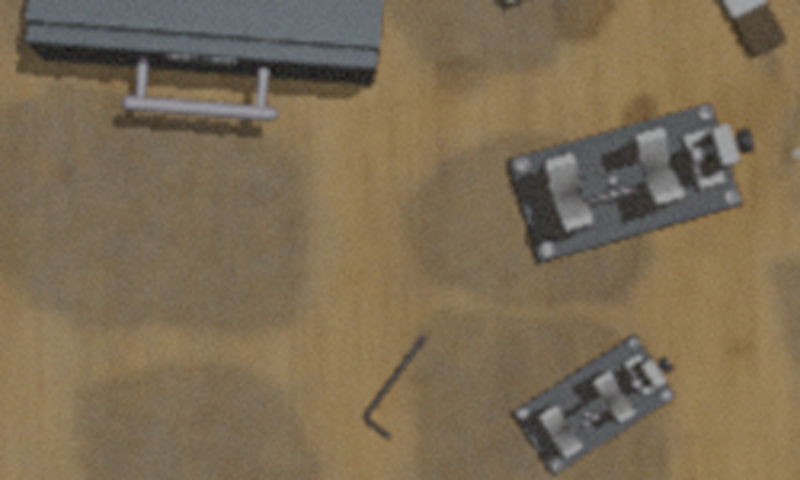

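The crop confirms the larger gauge at (406,237), with its stop on the right. Next: turn the jaws along the drawer's pull and go above the handle.

```bash
python3 -m pendant '[[[0,0,0],10],[[0,0,0],10],[[0,0,0],10],[[0,0,0],10],[[0,0,0],10],[[0,0,0],10],[[0,0,0],10],[[0,0,0],10]]' 87 20
python3 -m pendant '[[[35.5,35,0],0],[[35.5,35,0],0],[[35.5,35,0],0],[[35.5,35,0],0],[[35.5,35,0],0],[[35.5,35,0],0],[[35.5,35,0],0]]' 
python3 -m pendant '[[[35.5,35,0],0],[[35.5,35,0],0],[[35.5,35,0],0],[[35.5,35,0],0],[[35.5,35,0],0],[[35.5,35,0],0],[[30,35,0],0],[[0,0,0],0]]' 20
python3 - <<'E'
from h import *
c=snap('wrist','w1.png'); o=robot.get_obs(); print(o['time'],o['position'],o['tool_rot'])
print(w2pix(c,[.612,.085,.056]),-np.array(c['R']).T@np.array(c['t']).ravel())
t=load('t1')
for u,v,z in [(249.1,212.2,.056),(296.3,215.3,.056)]: print(pix2w(t,u,v,z))
def cr(x,y): return 210+x/3.2,180+y/3.2
for x,y in [(510,160),(710,103),(743,200),(540,262)]: print('plate',pix2w(t,*cr(x,y),.012).round(4))
E
```

```text
time: 1.1
position: [0.1452, 0.6075, 0.244]
tool_rot: [0.999, -0.033, -0.0, 0.001]
ft_force: [0.0, -0.3, -0.2]
grip_width: 0.0868
time: 1.98
position: [0.3794, 0.3469, 0.2443]
tool_rot: [1.0, -0.03, -0.0, 0.0]
ft_force: [0.0, 0.7, 0.2]
grip_width: 0.087
time: 2.98
position: [0.6085, 0.0861, 0.2439]
tool_rot: [0.999, -0.032, 0.0, 0.0]
ft_force: [-1.1, 0.4, 0.6]
grip_width: 0.0213
3.025 [0.60670482 0.08787484 0.24378016] [ 9.99504420e-01 -3.14700928e-02 -7.20523002e-04 -1.69562946e-04]
(np.float64(321.7705084636977), np.float64(224.55818657342115)) [0.61348749 0.15715532 0.38361322]
[0.61938102 0.14272485 0.056     ]
[0.61053822 0.02580307 0.056     ]
plate [ 0.5776 -0.1589  0.012 ]
plate [ 0.622  -0.3203  0.012 ]
plate [ 0.5438 -0.3439  0.012 ]
plate [ 0.4961 -0.1809  0.012 ]
```

View pics/w1.png

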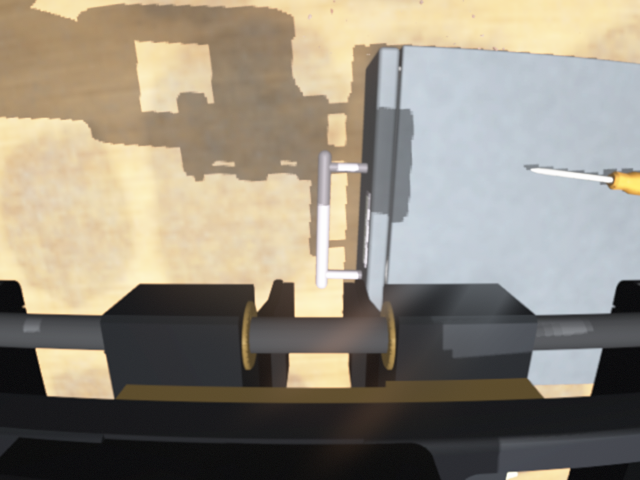

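The wrist view shows the handle bar running from (324,153) to (321,286).

```bash
python3 - <<'E'
from h import *
c=load('w1'); a=pix2w(c,324.5,153,.058);b=pix2w(c,321,286,.058);m=(a+b)/2
d=a-b;print(a,b,m,np.linalg.norm(d),np.degrees(np.arctan2(-d[0],d[1])))
o=robot.get_obs();R=__import__('scipy.spatial.transform',fromlist=['R']).Rotation.from_quat(o['tool_rot'])
print(o['position'],R.inv().apply(m-o['position']))
E
```

```text
[0.61796449 0.14497499 0.058     ] [0.60784321 0.029615   0.058     ] [0.61290385 0.08729499 0.058     ] 0.1158031426425236 -5.014086630736885
[0.60670482 0.08787484 0.24378016] [0.00649279 0.00024326 0.18577087]
```

```bash
python3 -m pendant '[[[6.5,0,30],1],[[0,0,50],0],[[0,0,50],0],[[0,0,30],0],[[0,0,22],0],[[0,0,0],0]]' 20
python3 -m pendant '[[[0,0,0],0],[[0,0,0],0],[[0,0,0],0]]' 0 25
```

```text
time: 3.78
position: [0.6102, 0.0902, 0.0607]
tool_rot: [0.999, -0.038, -0.003, -0.0]
ft_force: [0.1, 0.4, 0.2]
grip_width: 0.0199
time: 4.15
position: [0.6133, 0.0893, 0.0638]
tool_rot: [0.999, -0.039, 0.001, -0.0]
ft_force: [-1.8, 2.6, 2.8]
grip_width: 0.01
```

```bash
python3 -m pendant '[[[-20,0,0],0],[[-22,0,0],0],[[-22,0,0],0],[[-22,0,0],0],[[-22,0,0],0],[[-22,0,0],0],[[-18,0,0],0],[[-8,0,0],0]]'
python3 -m pendant '[[[-5,0,0],0],[[-3,0,0],0],[[0,0,0],0]]'
```

```text
time: 5.15
position: [0.4591, 0.1028, 0.0638]
tool_rot: [0.999, -0.04, 0.003, -0.001]
ft_force: [3.9, 12.4, 0.3]
grip_width: 0.0096
time: 5.52
position: [0.4519, 0.1034, 0.0638]
tool_rot: [0.999, -0.04, 0.003, -0.001]
ft_force: [2.3, 14.1, 2.5]
grip_width: 0.0103
```

```bash
python3 -m pendant '[[[-4,2,0],0],[[0,2,0],0],[[0,0,0],0]]'
python3 -m pendant '[[[-4,1,0],0],[[0,0,0],0],[[0,0,0],0]]'
```

```text
time: 5.9
position: [0.4483, 0.1021, 0.0638]
tool_rot: [0.999, -0.042, 0.004, -0.003]
ft_force: [4.0, 28.1, 2.7]
grip_width: 0.0101
time: 6.28
position: [0.4445, 0.1017, 0.0638]
tool_rot: [0.999, -0.042, 0.005, -0.003]
ft_force: [4.0, 30.1, 1.5]
grip_width: 0.0099
```

```bash
python3 -m pendant '[[[0,-5,0],0],[[0,-3,0],0],[[0,0,0],0]]'
python3 -m pendant '[[[-4,0,0],0],[[0,0,0],0],[[0,0,0],0]]'
```

```text
time: 6.65
position: [0.4446, 0.1025, 0.0637]
tool_rot: [0.999, -0.037, 0.003, 0.002]
ft_force: [0.8, -14.0, 4.7]
grip_width: 0.0103
time: 7.02
position: [0.4445, 0.1025, 0.0638]
tool_rot: [0.999, -0.038, 0.007, 0.001]
ft_force: [5.8, -14.7, 0.1]
grip_width: 0.0104
```

```bash
python3 -m pendant '[[[-3,2,0],0],[[0,0,0],0],[[0,0,0],0]]'
```

```text
time: 7.4
position: [0.4444, 0.1023, 0.0638]
tool_rot: [0.999, -0.039, 0.01, 0.0]
ft_force: [11.3, -4.2, -6.0]
grip_width: 0.0105
```

```bash
python3 -m pendant '[[[6,0,0],0],[[0,0,0],0]]'
python3 -m pendant '[[[0,0,0],0],[[0,0,0],0]]' 20
python3 -m pendant '[[[0,0,-40],0],[[0,0,-50],0],[[0,0,-50],0],[[20,15,-50],0],[[50,15,-30],0],[[30,10,0],0],[[0,0,0],0],[[0,0,0],0]]'
python3 - <<'E'
from h import *
snap('top','t2.png'); c=snap('wrist','w2.png'); o=robot.get_obs(); print(o['time'],o['position'],o['tool_rot'])
E
```

```text
time: 7.65
position: [0.4446, 0.1023, 0.0637]
tool_rot: [0.999, -0.039, 0.004, 0.0]
ft_force: [4.4, -3.6, 5.2]
grip_width: 0.0102
time: 7.9
position: [0.4409, 0.1031, 0.0628]
tool_rot: [0.999, -0.039, 0.001, 0.0]
ft_force: [2.2, -1.0, 1.8]
grip_width: 0.0182
time: 8.9
position: [0.5344, 0.0562, 0.281]
tool_rot: [0.999, -0.039, -0.003, -0.0]
ft_force: [1.4, -0.0, -0.4]
grip_width: 0.02
9.0 [0.53484069 0.0562989  0.2814541 ] [ 9.99258091e-01 -3.84498703e-02 -2.19482535e-03 -2.39587221e-04]
```

View pics/w2.png

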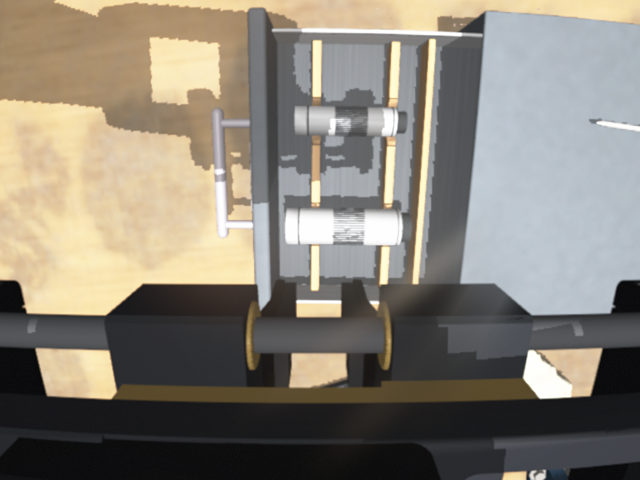

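Two barrels lie in the drawer. The upper one at (350,121) is about 30 px thick and is the thin one. The lower one at (347,226) is about 38 px thick and is the thick one; its narrow end is on the right at (408,227).

```bash
python3 - <<'E'
from h import *
from scipy.spatial.transform import Rotation as Ro
c=load('w2'); a=pix2w(c,286,226,.045);b=pix2w(c,409,227.5,.045)
t1=pix2w(c,345,207,.045);t2=pix2w(c,345,246,.045)
print(a,b,np.linalg.norm(a-b),'diam',np.linalg.norm(t1-t2),'centre',(a+b)/2,(t1+t2)/2,'yaw',np.degrees(np.arctan2((b-a)[1],(b-a)[0])))
h1=pix2w(c,220,112,.058);h2=pix2w(c,223,235,.058);print('handle',(h1+h2)/2,h1-h2)
th=(pix2w(c,295,121,.045)+pix2w(c,406,121,.045))/2;print('thin',th)
o=robot.get_obs();R=Ro.from_quat(o['tool_rot']);print(R.as_matrix().round(4))
E
```

```text
[0.50089594 0.04607923 0.045     ] [0.62201767 0.03541982 0.045     ] 0.12158986173143815 diam 0.039387346233712754 centre [0.56145681 0.04074953 0.045     ] [0.55885444 0.0409127  0.045     ] yaw -5.029401062747598
handle [0.44700699 0.10118034 0.058     ] [0.01247961 0.11290115 0.        ]
thin [0.57019347 0.1409458  0.045     ]
[[ 9.97e-01 -7.68e-02 -4.40e-03]
 [-7.68e-02 -9.97e-01  6.00e-04]
 [-4.40e-03 -3.00e-04 -1.00e+00]]
```

```bash
python3 -m pendant '[[[0,0,0],-10],[[0,0,0],-10],[[0,0,0],-10],[[0,0,0],-10],[[0,0,0],-10],[[0,0,0],-10],[[0,0,0],-10],[[0,0,0],-10]]' 62 20
python3 -m pendant '[[[0,0,0],-9.5],[[-13,28,30],0],[[0,0,40],0],[[0,0,0],0],[[0,0,0],0]]'
python3 - <<'E'
from h import *
from scipy.spatial.transform import Rotation as Ro
c=snap('wrist','w3.png'); o=robot.get_obs(); print(o['time'],o['position'],Ro.from_quat(o['tool_rot']).as_matrix().round(4))
E
```

```text
time: 10.0
position: [0.5356, 0.0562, 0.2821]
tool_rot: [0.788, 0.615, -0.001, -0.001]
ft_force: [0.4, 0.3, -0.1]
grip_width: 0.0619
time: 10.62
position: [0.5637, 0.0406, 0.2134]
tool_rot: [0.737, 0.676, 0.0, 0.0]
ft_force: [0.1, -0.5, -1.2]
grip_width: 0.062
10.675 [0.56428951 0.040469   0.21400958] [[ 8.570e-02  9.963e-01  2.000e-03]
 [ 9.963e-01 -8.570e-02 -3.000e-04]
 [-1.000e-04  2.100e-03 -1.000e+00]]
```

View pics/w3.png

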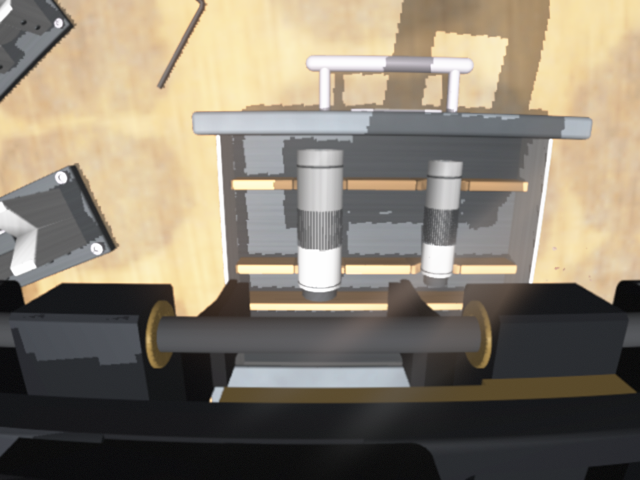

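The wrist view shows the thick barrel at (320,150)–(319,298), on the jaws' centre line.

```bash
python3 - <<'E'
from h import *
c=load('w3')
a=pix2w(c,320.5,151,.045);b=pix2w(c,319.5,299,.045)
print(a,b,np.linalg.norm(a-b),(a+b)/2,'yaw',np.degrees(np.arctan2((b-a)[1],(b-a)[0])))
print('band',pix2w(c,320,211,.06),pix2w(c,320,249,.06))
E
python3 -m pendant '[[[0,0,40],0],[[0,0,40],0],[[0,0,40],0],[[0,0,25],0],[[0,0,17],0],[[0,0,0],0],[[0,0,0],0]]'
```

```text
[0.50280223 0.04733709 0.045     ] [0.62516815 0.03613159 0.045     ] 0.12287791940559863 [0.56398519 0.04173434 0.045     ] yaw -5.232192997947002
band [0.54684508 0.04314247 0.06      ] [0.57680038 0.04059888 0.06      ]
time: 11.55
position: [0.565, 0.0401, 0.0518]
tool_rot: [0.737, 0.676, 0.001, 0.001]
ft_force: [-0.2, 0.3, 0.2]
grip_width: 0.0619
```

```bash
python3 -m pendant '[[[0,0,0],0],[[0,0,0],0],[[0,0,0],0],[[0,0,0],0],[[0,0,0],0]]' 30 30
python3 -m pendant '[[[0,0,-20],0],[[0,0,-45],0],[[0,0,-60],0],[[0,0,-60],0],[[0,0,-20],0],[[0,0,0],0],[[0,0,0],0]]'
python3 - <<'E'
from h import *
c=snap('wrist','w4.png'); snap('scene','s2.png')
t=snap('top','t3.png')
im=t['pixels'][180:310,330:470]
cv2.imwrite('pics/two.png',cv2.resize(np.hstack([cv2.resize(c['pixels'],(640,480))[:,120:520]]),None,fx=1,fy=1))
o=robot.get_obs(); print(o['time'],o['position'],o['tool_rot'],o['ft_force'])
E
```

```text
time: 12.18
position: [0.5641, 0.0412, 0.0509]
tool_rot: [0.737, 0.676, 0.001, -0.0]
ft_force: [0.3, 4.8, 2.7]
grip_width: 0.0357
time: 13.05
position: [0.5626, 0.0401, 0.2539]
tool_rot: [0.737, 0.676, -0.001, -0.001]
ft_force: [0.3, 0.3, -1.3]
grip_width: 0.0352
13.2 [0.56288396 0.04017401 0.2535858 ] [ 0.73701323  0.67587532 -0.00135279 -0.00149305] [-0.41291815 -0.73761814 -1.25661164]
```

View pics/w4.png

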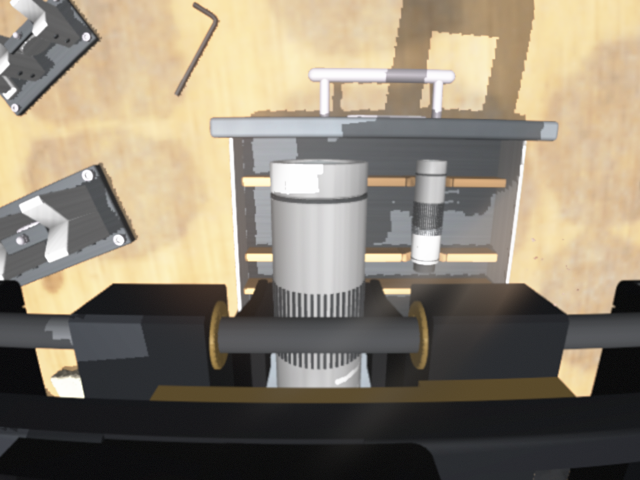

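Barrel held: opening 35 mm, wide end toward (320,161). Next I turn it and go beside the gauge for a close look.

```bash
python3 -m pendant '[[[0,0,0],10],[[0,0,0],10],[[0,0,0],10],[[0,0,0],10],[[0,0,0],10],[[0,0,0],10],[[0,0,0],9.4],[[0,0,0],0]]'
python3 -m pendant '[[[-22.5,43.5,0],0],[[-22.5,43.5,0],0],[[-22.5,43.5,0],0],[[-22.5,43.5,0],0],[[-22.5,43.5,0],0],[[-22.5,43.5,0],0],[[-22.5,43.5,0],0],[[-22.5,43.5,0],0]]'
python3 -m pendant '[[[0,0,0],0],[[0,0,0],0]]'
python3 - <<'E'
from h import *
from scipy.spatial.transform import Rotation as Ro
c=snap('wrist','w5.png')
o=robot.get_obs(); print(o['time'],o['position'],Ro.from_quat(o['tool_rot']).as_matrix().round(4))
c=load('w4')
for z in (.2476,.2656): print(pix2w(c,320,161,z),pix2w(c,272,168,z),pix2w(c,367,168,z))
E
```

```text
time: 14.2
position: [0.5634, 0.0402, 0.2544]
tool_rot: [0.991, 0.137, -0.001, -0.0]
ft_force: [0.2, 0.4, -1.4]
grip_width: 0.0352
time: 15.2
position: [0.4838, -0.3449, 0.2548]
tool_rot: [0.99, 0.138, -0.0, -0.001]
ft_force: [0.8, -0.1, -1.5]
grip_width: 0.0355
time: 15.45
position: [0.484, -0.3428, 0.2547]
tool_rot: [0.991, 0.137, -0.0, -0.001]
ft_force: [-0.4, 0.7, -1.3]
grip_width: 0.035
15.5 [ 0.48422598 -0.34227143  0.25489414] [[ 9.625e-01  2.714e-01 -1.200e-03]
 [ 2.714e-01 -9.625e-01  1.900e-03]
 [-6.000e-04 -2.100e-03 -1.000e+00]]
[0.50021256 0.04594938 0.2476    ] [0.50118937 0.02804099 0.2476    ] [0.50422305 0.06306156 0.2476    ]
[0.49927724 0.04595686 0.2656    ] [0.50013382 0.03025274 0.2656    ] [0.5027941  0.06096279 0.2656    ]
```

View pics/w5.png

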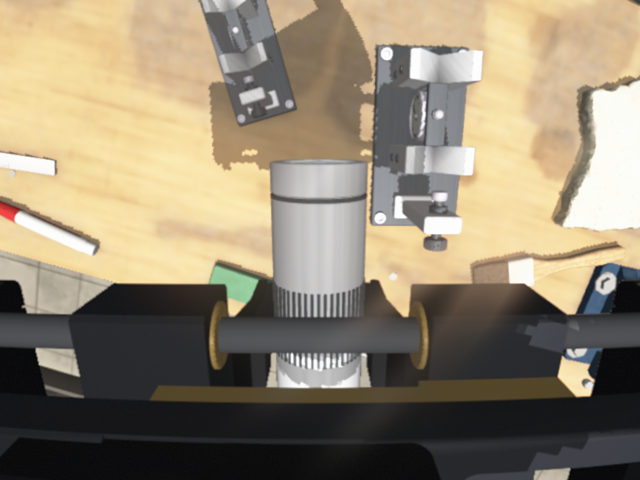

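```bash
python3 - <<'E'
from h import *
p=load('w5')['px'][35:257,360:492]
cv2.imwrite('pics/c5.png',cv2.resize(p,None,fx=2.7,fy=2.7,interpolation=cv2.INTER_CUBIC).transpose(1,0,2)[:, :].copy())
E
```

```text
(no output)
```

View pics/c5.png

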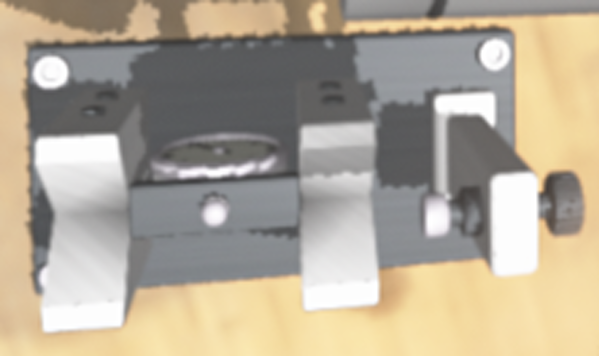

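```bash
cat > g.py <<'E'
from h import *
from scipy.optimize import least_squares
c=load('w5')
F=[((38,137),(-28,47,83)),((123,137),(-28,25,83)),((43,330),(28,47,83)),((125,325),(28,25,83)),((300,122),(-28,-25,83)),((372,122),(-28,-47,83)),((305,308),(28,-25,83)),((380,303),(28,-47,83)),((214,208),(0,0,74)),((425,215),(0,-60,88)),((30,45),(-43,85,12)),((514,30),(-43,-85,12))]
W=np.array([pix2w(c,360+Y/2.7,35+X/2.7,g[2]/1e3) for (X,Y),g in F])[:,:2]; G=np.array([g[:2] for _,g in F])/1e3
def mod(p): s,k=np.sin(p[2]),np.cos(p[2]); return G@np.array([[k,s],[-s,k]])+p[:2]
r=least_squares(lambda p:(mod(p)-W).ravel(),[.56,-.25,.27],loss='soft_l1',f_scale=.002)
print(r.x,np.degrees(r.x[2]));print(((W-mod(r.x))*1e3).round(1))
E
python3 g.py
```

```text
[ 0.55247361 -0.23026072  0.27869456] 15.968022246942201
[[  0.8   0.7]
 [  1.8   0.4]
 [ -0.5   0.2]
 [ -0.4   0.2]
 [ -0.7   0.9]
 [ -0.2   2.4]
 [ -1.4  -0.3]
 [ -1.2  -0. ]
 [ -2.2   0.3]
 [ -0.4   0.3]
 [  5.9 -19.4]
 [  4.2 -17.3]]
```

```bash
sed -i 's/(-43,85,12)/(-43,66,12)/;s/(-43,-85,12)/(-43,-104,12)/' g.py; cat >> g.py <<'E'
x,y,a=r.x; ex=np.array([np.cos(a),np.sin(a)]);ey=np.array([-ex[1],ex[0]])
o=robot.get_obs()
from scipy.spatial.transform import Rotation as Ro
M=Ro.from_quat(o['tool_rot']).as_matrix();p=o['position'][:2];print('heading',np.degrees(np.arctan2(M[1,0],M[0,0])))
seat=r.x[:2]
for back in (0,.0034,.015): # TCP offset toward narrow end(-ey) rel. to barrel centre
    d=seat-p; print(back,'tool x,y to put TCP over seat', d@M[:2,0],d@M[:2,1])
E
python3 g.py
```

```text
[ 0.55213618 -0.22989681  0.2716473 ] 15.564243998837433
[[ 0.9  0. ]
 [ 2.  -0.2]
 [-0.5 -0.1]
 [-0.3 -0.1]
 [-0.2  0.4]
 [ 0.5  2. ]
 [-1.  -0.4]
 [-0.6 -0.1]
 [-1.9 -0.1]
 [ 0.3  0.1]
 [ 0.6 -1.9]
 [ 0.1  0.5]]
heading 15.747853496855527
0 tool x,y to put TCP over seat 0.0958601662150356 -0.08972548957051683
0.0034 tool x,y to put TCP over seat 0.0958601662150356 -0.08972548957051683
0.015 tool x,y to put TCP over seat 0.0958601662150356 -0.08972548957051683
```

```bash
python3 -m pendant '[[[24,-24.5,0],0],[[24,-24.5,0],0],[[24,-24.5,0],0],[[24,-24.5,0],0],[[0,0,50],0],[[0,0,50],0],[[0,0,30],0],[[0,0,0],0]]'
python3 -m pendant '[[[0,0,5],0],[[0,0,0],0],[[0,0,0],0],[[0,0,0],0]]'
python3 - <<'E'
from h import *
c=snap('wrist','w6.png'); snap('scene','s3.png')
import runpy
o=robot.get_obs();print(o['time'],o['position'],o['ft_force'])
E
```

```text
time: 16.5
position: [0.5488, -0.2205, 0.1232]
tool_rot: [0.99, 0.138, -0.003, -0.002]
ft_force: [0.2, -0.3, -1.0]
grip_width: 0.0353
time: 17.0
position: [0.5508, -0.2235, 0.1214]
tool_rot: [0.991, 0.136, 0.001, 0.0]
ft_force: [0.5, 0.6, -1.8]
grip_width: 0.0351
17.1 [ 0.55057199 -0.22344676  0.12101647] [ 1.0494081   0.46886016 -1.48043733]
```

View pics/w6.png

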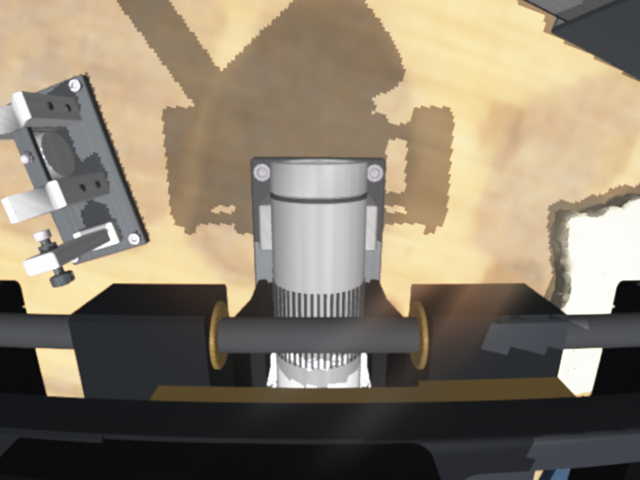

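The barrel is centred over the V to within about 1 mm: saddle edges at u 260/377, barrel edges at 272/367. Next I lower it and watch the forces.

```bash
python3 -m pendant '[[[0,0,10],0],[[0,0,8],0],[[0,0,0],0],[[0,0,0],0]]'
python3 -m pendant '[[[0,0,4],0],[[0,0,0],0],[[0,0,0],0],[[0,0,0],0]]'
python3 -m pendant '[[[0,0,3],0],[[0,0,0],0],[[0,0,0],0],[[0,0,0],0]]'
```

```text
time: 17.6
position: [0.5504, -0.2232, 0.1023]
tool_rot: [0.991, 0.136, -0.0, -0.0]
ft_force: [0.1, 0.0, -1.2]
grip_width: 0.035
time: 18.1
position: [0.5505, -0.2233, 0.0987]
tool_rot: [0.991, 0.136, 0.0, 0.0]
ft_force: [-0.6, -0.7, -1.2]
grip_width: 0.035
time: 18.6
position: [0.5507, -0.2234, 0.0958]
tool_rot: [0.991, 0.136, 0.0, 0.0]
ft_force: [0.1, -0.3, 1.8]
grip_width: 0.035
```

```bash
python3 -m pendant '[[[0,4,0],0],[[0,4,0],0],[[0,0,0],0],[[0,0,0],0]]'
python3 -m pendant '[[[0,2,0],0],[[0,0,0],0],[[0,0,0],0]]'
python3 -m pendant '[[[0,2,0],0],[[0,0,0],0],[[0,0,0],0]]'
```

```text
time: 19.1
position: [0.5529, -0.2318, 0.0957]
tool_rot: [0.991, 0.136, 0.0, 0.001]
ft_force: [-0.1, -2.1, 1.3]
grip_width: 0.0357
time: 19.48
position: [0.5528, -0.232, 0.0955]
tool_rot: [0.991, 0.136, -0.0, -0.001]
ft_force: [-0.0, 4.3, 2.6]
grip_width: 0.035
time: 19.85
position: [0.5528, -0.2321, 0.0952]
tool_rot: [0.991, 0.136, -0.001, -0.002]
ft_force: [-0.7, 8.1, 3.6]
grip_width: 0.0351
```

Stop contact is clear: 8 N along +y, with the pose no longer advancing. I ease it a little, then press down.

```bash
python3 -m pendant '[[[0,-2,2],0],[[0,0,0],0],[[0,0,0],0]]'
python3 -m pendant '[[[0,0,2],0],[[0,0,0],0],[[0,0,0],0]]'
python3 -m pendant '[[[0,0,2],0],[[0,0,0],0],[[0,0,0],0],[[0,0,0],0]]'
```

```text
time: 20.23
position: [0.5528, -0.232, 0.0936]
tool_rot: [0.991, 0.136, -0.0, -0.001]
ft_force: [-1.4, 5.6, 4.8]
grip_width: 0.0353
time: 20.6
position: [0.5528, -0.2321, 0.0934]
tool_rot: [0.991, 0.136, -0.0, -0.001]
ft_force: [-4.6, 6.5, 15.0]
grip_width: 0.0352
time: 21.1
position: [0.5528, -0.2321, 0.0933]
tool_rot: [0.991, 0.136, 0.0, -0.0]
ft_force: [-6.1, 8.8, 27.3]
grip_width: 0.0352
```

```bash
python3 -m pendant '[[[-0.7,-1,-1.7],0],[[0,0,0],0],[[0,0,0],0],[[0,0,0],0]]'
python3 -m pendant '[[[0,0,0],0],[[0,0,0],0],[[0,0,0],0],[[0,0,0],0]]'
python3 - <<'E'
from h import *
a=snap('scene','s4.png');w=snap('wrist','w7.png');t=snap('top','t4.png')
f=[]
for _ in range(1): o=robot.get_obs()
print(o['time'],o['position'],o['ft_force'],o['moment'])
u,v=map(int,w2pix(a,[.553,-.232,.088])); p=a['pixels'][v-60:v+50,u-70:u+70]
q=t['pixels'][90:310,190:470]
cv2.imwrite('pics/f.png',np.hstack([cv2.resize(p,(440,440*p.shape[0]//p.shape[1]),interpolation=cv2.INTER_CUBIC),cv2.resize(cv2.copyMakeBorder(q,0,0,0,0,0),(360,440*p.shape[0]//p.shape[1]),interpolation=cv2.INTER_CUBIC)]))
E
```

```text
time: 21.6
position: [0.5528, -0.2321, 0.0934]
tool_rot: [0.991, 0.136, 0.001, 0.0]
ft_force: [-2.9, 6.5, 14.7]
grip_width: 0.035
time: 22.1
position: [0.5528, -0.2321, 0.0934]
tool_rot: [0.991, 0.136, 0.001, 0.0]
ft_force: [-3.3, 5.8, 15.6]
grip_width: 0.0354
22.25 [ 0.5527798  -0.23205844  0.09343981] [-2.97113765  5.38467669 15.50115156] [ 0.83821641  0.42545109 -0.09826292]
```

View pics/f.png

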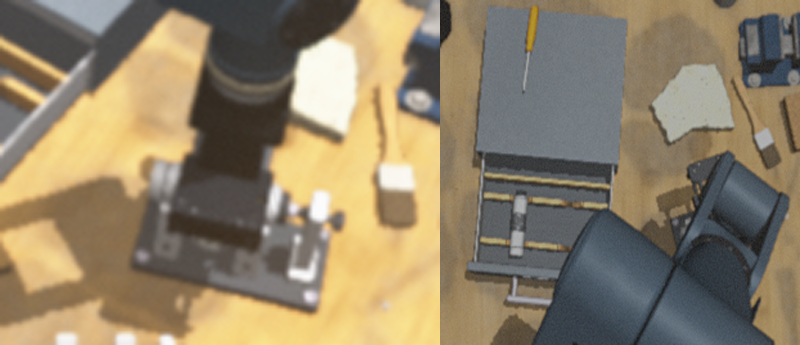

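```bash
python3 -c "
from rig import order
print(order.hand_in())"
```

```text
the job is handed in; nothing more can be done
None
```

I pulled the drawer out to its stop and left it open. The thick barrel is in the larger V-block gauge, narrow end against the end stop, and I handed in at about 22 s while still pressing it down. `hand_in` gives no verdict, so I can't say whether it passed.

Last checks before handing in:

| Check | Reading |
|---|---|
| Drawer | the handle moved about 169 mm, then stopped while the pull rose to 11 N; still open in the last picture |
| Push on the barrel | 15.5 N upward reaction, steady; the height no longer changed as the push rose, so it is sitting on the V |
| Force on the end stop | about 6 N along the barrel, part of it probably friction in the V |
| Sideways force across the V | about 1.5 N, so both faces should be loaded about equally |
| Thin barrel | still in the drawer in the last top view |

- **Drawer force:** I first corrected the sideways position the wrong way while pulling, and the side force on the handle reached 30 N. I reversed it before the final pull.
- **Peak push:** While seating the barrel the push briefly reached 27 N, then I backed it off. Split over the two faces, that stays below the 45 N limit.
- **Not confirmed:** The gripper hid the dial needle, so plunger travel and height are inferred from the force and about 4 mm of travel after the plunger began to push back. I did not look at the tape roll, hex key or wax bar at the end, but no move came near them.

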